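# Seat the slicing disc of a food processor on its drive lug

## Robot

A 6-joint arm with a two-finger parallel gripper is mounted at the origin on a cart in front of the work surface, level with it; the furniture and walls round the work are solid. World frame = base frame: x ahead of the robot, y to its left, z up, the work surface at z = 0. Lengths are in m, angles in rad, forces in N, time in s.
With the tool pointing down it reaches from about 0.35 to 0.775 m from the base axis. Payload 7.3 kg.
Tool frame: the origin (TCP) lies at the very end of the fingers, on their centre line; the grasp point (between the pads) lies 19 mm behind it (manip.hold_point_z is the distance from the TCP to the grasp point, in m); z points along the fingers, y is the line along which they close (so a half turn about z gives the same grasp; the last joint's range is limited). The gripper opens to 92 mm and grips with 3 to 60 N. Pads are 19 mm wide; open, the fingers measure 130 mm over their backs; the gripper's body (75 mm by 190 mm) begins 47 mm behind the grasp point.
Start: joints at [1.131, 0.342, 1.524, -0, 1.275, -0.146], TCP at [0.152, 0.503, 0.227] pointing down, gripper open.
Joint ranges: [-2.53, 2.53], [-0.77, 2.02], [0.04, 2.7], [-1, 4.14], [0.28, 2.66], [-3.11, 3.11]. Speed limits (rad/s): [2.57, 2.57, 3.14, 3.14, 3.14, 3.14].

## Interface

Orientations are given as [roll, pitch, yaw] about the fixed x, y, z axes, in that order (R = Rz(yaw) Ry(pitch) Rx(roll)).
In Python, from rig import manip gives the robot as it stands.
- The arm moves only by the tool arm_command, never from a script. Its argument "moves" is a list of rows, each a list of 3 entries, a list of its own where there are three numbers: the opening, from 0 (shut) to 1 (fully open), then the shift along the world's x, y, z in units of 30 mm (1.0 is 30 mm), then the turn, a rotation vector about the world's x, y, z in units of 8 degrees (1.0 is 8 degrees). In form: [[jaw, [x, y, z], [ax, ay, az]], ...]. A call has 1 to 5 rows; each row is the pose to reach, as a shift and turn from the pose commanded when the call began; what a row does not reach only later rows make up. A row lasts 1/10 s, in which the tool goes at most 50 mm and 8.59 degrees, less where a joint would pass 70% of its speed; a pose out of reach is approached as far as the arm can. A call with a gripper value outside its range is refused whole. The fingers move at their own pace and stop on an object; the grip force is fixed at half the most. Time passes only in rows, so rows that repeat a pose let the fingers close. It gives the time, the measured TCP pose, the force, the opening and the grip force at its end, in the units of the state.
- manip.sense(): the state, without advancing time (a new reading comes with each control period).
- manip.camera(name): name is "scene" or "top" or "wrist"; returns a dict with "frame" (384x512x3 uint8, red, green, blue), "range_z" (384x512 float32, m along the optical axis (not along the pixel's ray), 0 where there is no reading), "intrinsics" (3x3 intrinsics, pixels), "R" (3x3) and "t" (3): a world point X has camera coordinates R X + t; the wrist camera has in their place "hand_eye" (4x4, takes a point from camera to tool coordinates, whose origin is the TCP and whose axes are the flange's). Camera axes: x right, y down, z forward; pixel columns grow to the right and rows downward; lengths in m; the calibration is good to about 2 mm. The wrist camera is an equidistant fisheye: a pixel r from the principal point sees the ray r / f radians off the axis. A picture is of the moment at which its call begins: read the wrist's pose just before it.
- manip.close_job(): hands the job in; it is judged then, once.
The state is a dict: "time_s": time; "joints": joint angles; "qvel": joint speeds; "joint_efforts": joint torques, N m; "tcp_pos": TCP position; "tcp_rot": TCP orientation; "force": force on the tool from outside, world axes, zero at the start; "torque": the same for the moment, N m; "width": opening from 0.0 (shut) to 1.0 (fully open); "gripper_force": force on a finger pad.
Only numpy, scipy, OpenCV 4.12 (cv2) and the standard library are available. Lean on these libraries where they do the work, as an engineer would, in place of code of your own. Each camera call takes 0.05 s, during which the arm holds its last target. There are 200 camera calls.

## Task

The slicing disc lies on the food processor's spindle with its slot off the drive lug, so it rides high and tilted. With the fingertips, push the disc round by one of its finger bars until the slot drops over the lug, then press its hub down until the disc is fully home and level, and let go. Do not lift or carry the disc, and leave the lid, the pusher and the jar where they are.

Things in the scene. Friction and masses are not known exactly. Their poses are not given: they have to be found in the camera images.
- processor: Compact food processor, fixed: white round foot, clear open bowl (outside 192 mm, inside 186 mm across, rim 130 mm above the worktop) with a grey handle, white motor housing beside the bowl on the processor's +y side (y 0.106 to 0.192, top 121 mm above the worktop). Origin: on the worktop below the spindle axis; z up, x from the axis towards the drive lug.
- spindle_seat (a point): Centre of the seat on the spindle, on the axis, 105 mm above the worktop; the underside of the disc's hub reaches it when the disc is home. A round black boss 27 mm across rises 17 mm above the seat on the axis; a small white ridge on its top points towards the lug.
- lug (a point): Middle of the top of the single steel drive lug: a block 8.5 mm wide that stands out from the boss along the processor's +x to 34 mm from the axis, fixed; its top is 9 mm above the seat. This point is 26 mm from the axis.
- disc: Loose slicing disc, 172 mm across, about 0.2 kg: white hub (radius 38 mm, 20 mm high, 30 mm bore round the boss with 1.7 mm play), steel plate (top 6 mm above the hub's underside), white rim. Origin: centre of the hub's underside; z up, x towards its slot. Starts about 8 mm above home, tilted about 3.5 degrees, slot 30 degrees or more from the lug, either way.
- slot (a point): On the disc: centre line of the slot at the hub's underside, 26 mm from the centre along the disc's +x. Slot 13 mm wide, right through the hub from bore to outside. The disc turns with about 1 N at a bar; with this point over the lug point it drops about 3 mm by itself onto the sleeve and turns no further, then it has to be pressed 6 mm down.
- hub_top (a point): On the disc: centre of the flat top of the hub, 20 mm above its underside. The flat ring round it, 15 to 38 mm from the axis, is the place to press (the boss stands inside the bore, 3 mm below this level when home).
- bar_a (a point): On the disc: top of one of two finger bars, 60 mm from the disc's centre along its +y. Each bar is a straight radial rib from the hub to the rim (38 to 82 mm from the centre), 9 mm wide, rising 14 mm above the steel plate to the level of the hub top. Push on its side to turn the disc.
- bar_b (a point): On the disc: top of the other finger bar, 60 mm from the disc's centre along its -y.
- lid: The processor's clear lid, 196 mm across, 90 mm high with its feed tube, loose on the worktop to the right. Origin: centre of its underside. To be left alone.
- pusher: White pusher of the feed tube, 66 mm across at its top flange, 98 mm high, standing loose on the worktop beside the bowl. Origin: centre of its underside. To be left alone.
- jar: Glass spice jar with a grey lid, 61 mm across, 102 mm high, standing loose behind the bowl. Origin: centre of its underside. To be left alone.
- sleeve_top (a point): Top of the black rubber sleeve round the boss (radius 34 mm, gap for the lug); starts 6 mm above the seat. It bears the disc's weight, slides down to the seat's level when the disc is pressed with about 7 N in all, and stays down. No spring.

How it is judged:
By the outcome, as a careful person would: the job done as asked, in the order asked, and still so for the second after the job is handed in, with the robot touching nothing.
It also fails if it takes over 64 s, if anything falls off the work surface, if the arm or the gripper's body presses on something with over 40 N, if the wrist force passes 120 N, or if a joint passes its speed limit or range.

## Working session

There is one attempt and no reset: what is moved stays moved. The work goes in short steps, Python scripts to look and compute and a tool call to move; the robot and the scene stay as the last step left them, time stands still between calls to the robot, and variables do not carry over. Pictures are saved under pics/ and viewed, at most 10 in all, crops included, and the job is handed in when it is done.

Besides the shell and the picture viewer there is one more tool, called after ">>>" in YAML: its name, and indented under it one key for each argument. arm_command: Moves the arm, as the interface text tells. Its arguments: {"type":"object","properties":{"moves":{"type":"array"}},"required":["moves"]}

```bash
mkdir -p pics; ls
python3 - <<'E'
from rig import manip
import cv2,numpy as np
s=manip.sense();print({k:np.round(v,3) for k,v in s.items()})
ims=[]
for n in ["scene","top"]:
    c=manip.camera(n);np.savez(f"{n}0.npz",**c);cv2.imwrite(f"pics/{n}0.png",cv2.cvtColor(c["frame"],cv2.COLOR_RGB2BGR));print(n,c["intrinsics"],c["R"],c["t"])
E
```

```text
pics
{'time_s': np.float64(0.0), 'joints': array([ 1.131,  0.343,  1.525, -0.   ,  1.275, -0.146]), 'qvel': array([ 0.002,  0.001, -0.   ,  0.001, -0.001,  0.   ]), 'joint_efforts': array([-1.0000e-03, -4.3125e+01, -2.4422e+01,  7.2000e-02,  5.6000e-02,
       -0.0000e+00]), 'tcp_pos': array([0.152, 0.502, 0.226]), 'tcp_rot': array([-3.14 , -0.   ,  2.848]), 'force': array([ 0.301, -0.376, -0.534]), 'torque': array([-0.024, -0.022,  0.038]), 'gripper_force': np.float64(0.0), 'width': np.float64(1.0)}
scene [[495.31723202   0.         257.4477038 ]
 [  0.         495.31723202 195.25952314]
 [  0.           0.           1.        ]] [[-0.89813583 -0.43971538  0.00155677]
 [-0.33889837  0.68994862 -0.63962395]
 [ 0.2801784  -0.57499677 -0.7686864 ]] [0.36612023 0.47688954 1.01413068]
top [[350.22803933   0.         261.92867085]
 [  0.         350.22803933 194.36007042]
 [  0.           0.           1.        ]] [[ 0.01480681 -0.99943283  0.03024513]
 [-0.99802287 -0.01662026 -0.06061453]
 [ 0.06108283 -0.02928782 -0.99770292]] [-0.33025038  0.53897293  0.93083072]
```

View pics/top0.png

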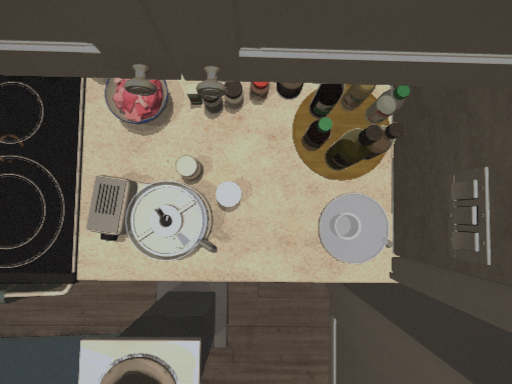

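View pics/scene0.png

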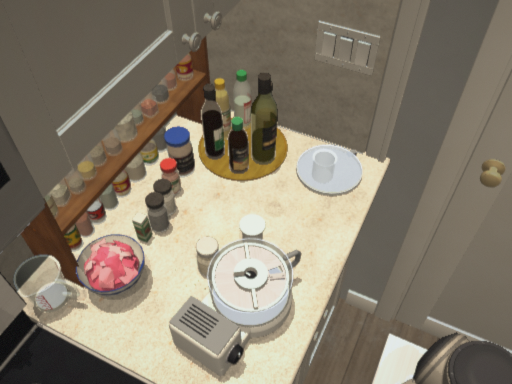

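The top view shows the bowl at about (168,220), with the motor housing on its left at (110,205), the jar at (188,167) and the pusher at (228,194). The lid is far right. I'll enlarge the disc next.

Run:
```python
import cv2,numpy as np
T=cv2.imread("pics/top0.png")[175:265,120:220];S=cv2.imread("pics/scene0.png")[232:332,202:302]
a=cv2.resize(T,(400,360),interpolation=cv2.INTER_CUBIC);b=cv2.resize(S,(400,400),interpolation=cv2.INTER_CUBIC)
o=np.zeros((400,800,3),np.uint8);o[:360,:400]=a;o[:,400:]=b
cv2.imwrite("pics/crop0.png",o)
c=np.load("top0.npz");d=c["range_z"];K=c["intrinsics"];R=c["R"];t=c["t"]
v,u=np.mgrid[:384,:512]
P=np.stack([(u-K[0,2])/K[0,0]*d,(v-K[1,2])/K[1,1]*d,d],-1)
W=(P-t)@R
for n,(u,v) in dict(hub=(166,219),jar=(188,165),push=(228,194),motor=(108,205),table=(260,200)).items(): print(n,W[v,u].round(3))
print((W[180:260:5,125:215:6,2]*1000).astype(int))
```

```text
hub [ 0.475 -0.09   0.125]
jar [ 0.609 -0.135  0.103]
push [ 0.539 -0.235  0.099]
motor [0.506 0.049 0.122]
table [ 0.53  -0.317  0.002]
[[111   1   3  -1   0   1   2   0   1   1   1  35  -3   0   3]
 [120  96  48  50 128 104 129 129  65  77 130   1   2   2   0]
 [117  85  49 119 128 126 121 125 125 123 128 130   0   0   1]
 [113  84 123 125 123 123 122 125 122 124 130 127 130  -1   1]
 [111 131 127 121 121 124 123 123 123 125 122 121  58  46   2]
 [105 118 121 122 121 125 136 136 120 121 132 137 126 122  16]
 [103 107 122 121 121 128 133 139 138 138 125 123 123  55  42]
 [131 122 119 120 118 134 109 123 135 137 120 121 118  54  43]
 [133 124 119 119 133 133 123 125 134 136 120 120 119  57  44]
 [131 120 117 118 116 132 127 971 133 131 120 118 119  58  44]
 [ 80 104 120 119 136 132 133 133 131 118 122 119 118 131  41]
 [  0 116 120 133 116 120 131 133 119  54 117 119 120 119   0]
 [ -1 131 131 117 117 114 116 115 123 117  60 119 123  72   0]
 [  1   0 116 119 117 971 115 115 117 120 117 971 107 127 120]
 [  2   0   0 109 117 115 115 115 117 115 120 127   1   4 121]
 [  0   0   0   0 119  99 116 119 118  80 129   0   1   3  -2]]
```

View pics/crop0.png

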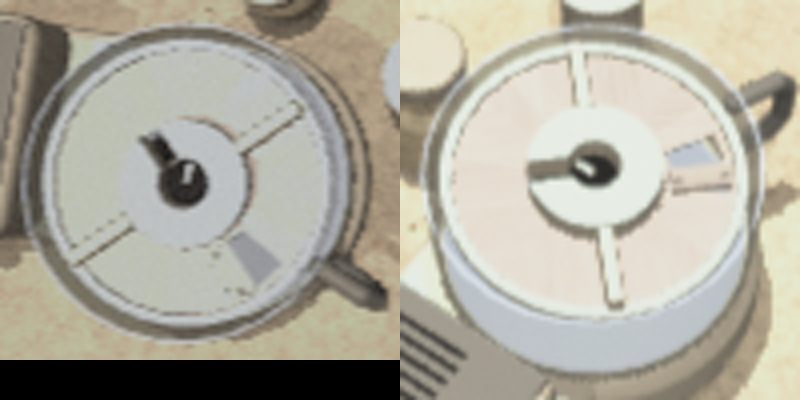

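The crop shows the hub centre near top pixel (167,220). The slot points up-left and the bars run to up-right and lower-left. The boss ridge points up and slightly right. So the disc has to turn clockwise by about 50°, and I'll measure that properly.

```bash
cat > m.py <<'E'
import cv2,numpy as np
def world(c):
    d=c["range_z"];K=c["intrinsics"];v,u=np.mgrid[:384,:512]
    P=np.stack([(u-K[0,2])/K[0,0]*d,(v-K[1,2])/K[1,1]*d,d],-1);return (P-c["t"])@c["R"],d>0
def circ(p):
    A=np.c_[2*p,np.ones(len(p))];x=np.linalg.lstsq(A,(p**2).sum(1),rcond=None)[0];return x[:2],np.sqrt(x[2]+x[:2]@x[:2])
def pix(c,u,v,z):  # pixel onto plane z
    r=c["R"].T@(np.linalg.inv(c["intrinsics"])@[u,v,1]);o=-c["R"].T@c["t"];return (o+r*(z-o[2])/r[2])[:2]
def proj(c,X):
    p=(c["R"]@np.asarray(X).T).T+c["t"];q=p@c["intrinsics"].T;return q[:,:2]/q[:,2:]
E
python3 - <<'E'
from m import *
for n in ["top","scene"]:
    c=np.load(n+"0.npz");W,ok=world(c);w=W[ok]
    g=np.hypot(w[:,0]-.475,w[:,1]+.09)
    m=(g>.085)&(g<.105)&(abs(w[:,2]-.130)<.004)
    print(n,"rim",m.sum(),circ(w[m,:2]))
    ctr=circ(w[m,:2])[0]
    g=np.hypot(*(w[:,:2]-ctr).T)
    m=(g>.045)&(g<.08)&(w[:,2]<.127)&(w[:,2]>.110)
    A=np.c_[w[m,:2]-ctr,np.ones(m.sum())]
    for _ in range(3):
        x=np.linalg.lstsq(A,w[m,2],rcond=None)[0]
        r=w[:,2]-np.c_[w[:,:2]-ctr,np.ones(len(w))]@x
        m=(g>.045)&(g<.08)&(abs(r)<.004); A=np.c_[w[m,:2]-ctr,np.ones(m.sum())]
    print("plate",x)
    b=(g>.042)&(g<.08)&(r>.009)&(r<.02)
    d=w[b,:2]-ctr;e=np.linalg.eigh(np.cov(d.T))[1][:,1]
    print("bar line deg",b.sum(),np.degrees(np.arctan2(e[1],e[0])),"offset",d.mean(0))
    m=(g>.1)&(g<.21)&(abs(w[:,2]-.121)<.004)&(w[:,1]>.0)
    q=w[m,:2].astype(np.float32);print("motor",m.sum(),q.mean(0),cv2.minAreaRect(q),np.degrees(np.arctan2(*(q.mean(0)-ctr)[::-1])))
c=np.load("top0.npz")
for p in [(165,219.5),(168.2,215.5)]: print(pix(c,*p,.122))
for p in [(165,219.5),(150/4+120,140/4+175),(300/4+120,105/4+175),(75/4+120,262/4+175)]: print(pix(c,*p,.133))
E
```

```text
top rim 388 (array([ 0.47242518, -0.0902293 ]), np.float64(0.09388410115278317))
plate [ 0.05957052 -0.0134983   0.12035099]
bar line deg 124 124.68757890988354 offset [-0.00102243  0.00040225]
motor 1656 [0.5073805  0.05494621] ((0.5074338316917419, 0.05539460852742195), (0.07600061595439911, 0.13151177763938904), 81.71156311035156) 76.46203915265647
scene rim 395 (array([ 0.47014317, -0.08886962]), np.float64(0.09384529139345422))
plate [ 0.05804818 -0.00572761  0.1183512 ]
bar line deg 125 124.74977241423194 offset [-0.00410735  0.00458924]
motor 1910 [0.50399023 0.05748846] ((0.5057169795036316, 0.05675685033202171), (0.07569955289363861, 0.12891785800457), 82.32173156738281) 76.97858203003578
[ 0.47362087 -0.08695694]
[ 0.48331356 -0.09428209]
[ 0.47378041 -0.08963634]
[ 0.49598854 -0.07128514]
[ 0.51816546 -0.15918219]
[ 0.42357257 -0.02985322]
```

>>> arm_command:
  moves:
    - [0,[0.84,-1.37,0.2],[0,0,-0.3]]
    - [0,[1.68,-2.75,0.2],[0,0,-0.6]]
    - [0,[2.51,-4.12,0.2],[0,0,-1.0]]
    - [0,[3.35,-5.5,0.2],[0,0,-1.3]]
    - [0,[4.2,-6.87,0.2],[0,0,-1.6]]

```text
time_s: 0.6
tcp_pos: [0.2784, 0.2947, 0.2326]
tcp_rot: [-3.141, 0.0, 2.623]
force: [0.6, -0.6, -0.5]
width: 0.615
gripper_force: 0.0
```

>>> arm_command:
  moves:
    - [0,[0.84,-1.37,0],[0,0,-0.3]]
    - [0,[1.68,-2.75,0],[0,0,-0.6]]
    - [0,[2.51,-4.12,0],[0,0,-1.0]]
    - [0,[3.35,-5.5,0],[0,0,-1.3]]
    - [0,[4.2,-6.87,0],[0,0,-1.6]]

```text
time_s: 1.1
tcp_pos: [0.4045, 0.0884, 0.2327]
tcp_rot: [3.141, -0.0, 2.399]
force: [0.9, 0.2, 0.2]
width: 0.177
gripper_force: 0.0
```

>>> arm_command:
  moves:
    - [0,[0.84,-1.37,0],[0,0,-0.3]]
    - [0,[1.68,-2.75,0],[0,0,-0.6]]
    - [0,[2.51,-4.12,0],[0,0,-1.0]]
    - [0,[3.35,-5.5,0],[0,0,-1.3]]
    - [0,[4.2,-6.87,0],[0,0,-1.6]]

```text
time_s: 1.6
tcp_pos: [0.5305, -0.1177, 0.2324]
tcp_rot: [-3.141, -0.001, 2.175]
force: [1.4, 0.3, 0.1]
width: 0.004
gripper_force: 0.0
```

>>> arm_command:
  moves:
    - [0,[0,0,-1.0],[0,0,0]]
    - [0,[0,0,-2.0],[0,0,0]]
    - [0,[0,0,-2.8],[0,0,0]]
    - [0,[0,0,-2.8],[0,0,0]]

```text
time_s: 2.0
tcp_pos: [0.5277, -0.1151, 0.1452]
tcp_rot: [-3.137, -0.006, 2.177]
force: [0.3, -0.9, 0.6]
width: 0.006
gripper_force: 0.0
```

Run:
```python
from m import *
from rig import manip
o=np.zeros((400,800,3),np.uint8)
s=manip.sense();c=manip.camera("wrist");np.savez("wrist1.npz",**c);print(s["tcp_pos"],s["force"],c["hand_eye"],c["intrinsics"])
o[:300,:400]=cv2.resize(c["frame"],(400,300))[...,::-1]
c=manip.camera("scene");o[:,400:]=cv2.resize(c["frame"][232:332,202:302],(400,400))[...,::-1]
cv2.imwrite("pics/w1.png",o)
```

```text
[ 0.52772813 -0.11512976  0.14521313] [ 0.26648103 -0.91244203  0.56125313] [[ 7.78948154e-04 -9.59779599e-01 -2.80753478e-01  7.59154792e-02]
 [ 9.99999680e-01  7.98665256e-04  4.41856905e-05  9.20598172e-04]
 [ 1.81819524e-04 -2.80753422e-01  9.59779914e-01 -1.58512052e-01]
 [ 0.00000000e+00  0.00000000e+00  0.00000000e+00  1.00000000e+00]] [[297.31863964   0.         255.63349402]
 [  0.         297.31863964 193.93528802]
 [  0.           0.           1.        ]]
```

View pics/w1.png

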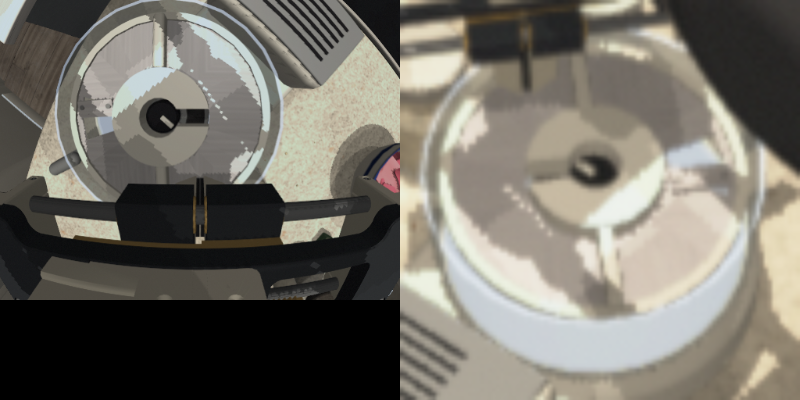

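The wrist view has the slot pointing right of the hub at (190,117) and the ridge on the boss pointing lower-right at (165,120). The fingertips are thin, with wider dark blocks behind them. I'll measure the finger shape and the ridge angle.

```bash
cat >> m.py <<'E'
from scipy.spatial.transform import Rotation as Ro
def wrist(c):
    K=c["intrinsics"];v,u=np.mgrid[:384,:512];x=(u-K[0,2])/K[0,0];y=(v-K[1,2])/K[1,1]
    th=np.hypot(x,y);k=np.tan(th)/np.maximum(th,1e-9);d=c["range_z"]
    P=np.stack([x*k*d,y*k*d,d],-1);H=c["hand_eye"];return P@H[:3,:3].T+H[:3,3]
def toworld(T,s): return T@Ro.from_euler("xyz",s["tcp_rot"]).as_matrix().T+s["tcp_pos"]
E
python3 - <<'E'
from m import *
c=np.load("wrist1.npz");T=wrist(c)
s=dict(tcp_pos=[.5277,-.1151,.1452],tcp_rot=[-3.137,-.006,2.177])
W=toworld(T,s)
m=(c["range_z"]>0)&(abs(T[...,0])<.03)&(abs(T[...,1])<.05)&(T[...,2]<.003)&(T[...,2]>-.07)
for a in range(-70,5,6):
    k=m&(T[...,2]*1000>=a)&(T[...,2]*1000<a+6)
    if k.sum(): print(a,k.sum(),(np.percentile(T[k],[2,98],axis=0)*1000).round(0)[:,:2].tolist())
# zoom boss
f=c["frame"][110:190,160:280];cv2.imwrite("pics/w2.png",cv2.resize(f,None,fx=5,fy=5,interpolation=cv2.INTER_CUBIC)[...,::-1])
for u,v in [(205,150),(213,153),(220,160),(240,150),(262,150),(208,60),(208,30)]: print((u,v),W[v,u].round(4))
# plane fit for hub top:
E
```

```text
-64 21 [[-2.0, -2.0], [3.0, 4.0]]
-52 134 [[-9.0, -2.0], [-1.0, 3.0]]
-46 31 [[-9.0, -1.0], [10.0, 3.0]]
-40 58 [[9.0, -1.0], [10.0, 3.0]]
-34 87 [[9.0, -3.0], [11.0, 4.0]]
-28 85 [[9.0, -3.0], [11.0, 5.0]]
-22 82 [[9.0, -3.0], [12.0, 5.0]]
-16 247 [[9.0, -15.0], [12.0, 16.0]]
-10 167 [[9.0, -10.0], [12.0, 12.0]]
-4 56 [[9.0, -4.0], [12.0, 7.0]]
(205, 150) [ 0.4734 -0.0901  0.1239]
(213, 153) [ 0.4786 -0.0887  0.1248]
(220, 160) [ 0.4846 -0.0899  0.1248]
(240, 150) [ 0.4916 -0.0795  0.1128]
(262, 150) [ 0.5048 -0.073   0.0962]
(208, 60) [ 0.4456 -0.0434  0.1313]
(208, 30) [ 0.4347 -0.0282  0.1305]
```

View pics/w2.png

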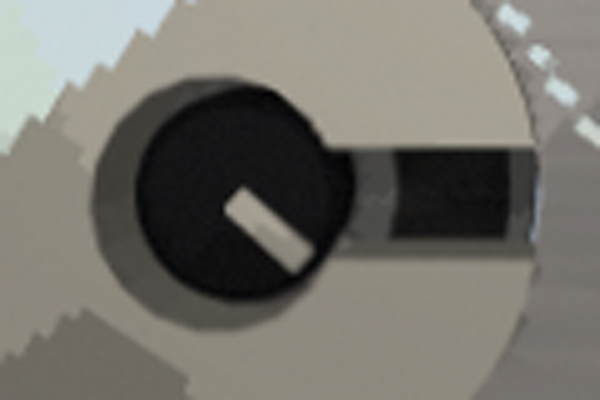

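```bash
cat > way.py <<'E'
import numpy as np,sys
from rig import manip
# pose in units relative to measured now: bar angle th, tangential offset d(mm), z
C=np.array([.4715,-.0895])
def rel(th,d,z,r=.055):
    s=manip.sense();a=np.radians(th);p=C+r*np.array([np.cos(a),np.sin(a)])+d*1e-3*np.array([-np.sin(a),np.cos(a)])
    e=np.r_[p,z]-s["tcp_pos"];dy=(th+180-np.degrees(s["tcp_rot"][2])+180)%360-180
    print(th,d,z,(e/.03).round(2).tolist(),"yaw",round(dy/8,2))
E
python3 - <<'E'
from way import *
rel(-55.3,28,.1275)
for th,d in [(-55.3,16),(-57,9.5),(-62,9.5),(-67,9.5),(-72,9.5),(-77,9.5)]: rel(th,d,.1265)
E
```

```text
-55.3 28 0.1275 [-0.14, -0.1, -0.72] yaw -0.01
-55.3 16 0.1265 [-0.47, -0.33, -0.75] yaw -0.01
-57 9.5 0.1265 [-0.69, -0.49, -0.75] yaw -0.22
-62 9.5 0.1265 [-0.81, -0.59, -0.75] yaw -0.85
-67 9.5 0.1265 [-0.94, -0.69, -0.75] yaw -1.47
-72 9.5 0.1265 [-1.08, -0.77, -0.75] yaw -2.1
-77 9.5 0.1265 [-1.23, -0.84, -0.75] yaw -2.72
```

>>> arm_command:
  moves:
    - [0,[-0.14,-0.1,-0.4],[0,0,0]]
    - [0,[-0.14,-0.1,-0.72],[0,0,0]]
    - [0,[-0.14,-0.1,-0.72],[0,0,0]]

```text
time_s: 2.4
tcp_pos: [0.5257, -0.1186, 0.1271]
tcp_rot: [-3.141, -0.0, 2.178]
force: [-0.3, -0.2, 1.1]
width: 0.004
gripper_force: 0.0
```

>>> arm_command:
  moves:
    - [0,[-0.15,-0.1,0],[0,0,0]]
    - [0,[-0.3,-0.21,0],[0,0,0]]
    - [0,[-0.3,-0.21,0],[0,0,0]]

```text
time_s: 2.7
tcp_pos: [0.5165, -0.1256, 0.1277]
tcp_rot: [3.141, 0.001, 2.177]
force: [0.3, 0.4, 1.2]
width: 0.007
gripper_force: 0.0
```

Run:
```python
from way import *
s=manip.sense();print(s["tcp_pos"],s["force"])
for th,d in [(-57,9.5),(-62,9.5),(-67,9.5),(-72,9.5),(-77,9.5)]: rel(th,d,.1265)
```

```text
[ 0.51648171 -0.12555902  0.12772155] [0.2576958  0.39713025 1.23840666]
-57 9.5 0.1265 [-0.24, -0.16, -0.04] yaw -0.22
-62 9.5 0.1265 [-0.36, -0.27, -0.04] yaw -0.84
-67 9.5 0.1265 [-0.49, -0.36, -0.04] yaw -1.47
-72 9.5 0.1265 [-0.63, -0.44, -0.04] yaw -2.09
-77 9.5 0.1265 [-0.78, -0.51, -0.04] yaw -2.72
```

>>> arm_command:
  moves:
    - [0,[-0.24,-0.16,-0.04],[0,0,-0.2]]
    - [0,[-0.36,-0.27,-0.04],[0,0,-0.8]]
    - [0,[-0.49,-0.36,-0.04],[0,0,-1.5]]
    - [0,[-0.49,-0.36,-0.04],[0,0,-1.5]]

```text
time_s: 3.1
tcp_pos: [0.5015, -0.1363, 0.1261]
tcp_rot: [-3.142, 0.0, 1.966]
force: [0.4, -0.3, -0.3]
width: 0.006
gripper_force: 0.1
```

```bash
cat >> m.py <<'E'
def disc(name="top"):
    from rig import manip
    c=manip.camera(name);W,ok=world(c);w=W[ok];ctr=np.array([.4715,-.0895])
    q=w[:,:2]-ctr;g=np.hypot(*q.T);m=(g>.045)&(g<.08)&(w[:,2]<.127)&(w[:,2]>.108)
    for _ in range(4):
        x=np.linalg.lstsq(np.c_[q[m],np.ones(m.sum())],w[m,2],rcond=None)[0]
        r=w[:,2]-np.c_[q,np.ones(len(q))]@x;m=(g>.045)&(g<.08)&(abs(r)<.004)
    print(name,"plate",x.round(4),"n",m.sum())
    b=(g>.042)&(g<.08)&(r>.009)&(r<.018);a=np.degrees(np.arctan2(q[b,1],q[b,0]))%180
    h,e=np.histogram(a,36,(0,180));i=h.argmax();k=abs((a-e[i]-2.5+90)%180-90)<12
    z=np.exp(2j*np.radians(a[k])).mean();print("bar",(np.degrees(np.angle(z))/2)%180,k.sum(),len(a))
E
python3 - <<'E'
from m import *
disc();disc("scene")
from way import *
s=manip.sense();print(s["tcp_pos"],s["force"])
for th in [-72,-77,-82,-87,-92]: rel(th,9.5,.1265)
E
```

```text
top plate [ 0.0447 -0.0053  0.1207] n 182
bar 108.79007752649372 3 3
scene plate [0.0623 0.0062 0.1185] n 1945
bar 107.54286651511995 92 108
[ 0.50199567 -0.13608649  0.12606753] [0.5426055  0.25209075 0.00827178]
-72 9.5 0.1265 [-0.15, -0.09, 0.01] yaw -0.61
-77 9.5 0.1265 [-0.3, -0.16, 0.01] yaw -1.23
-82 9.5 0.1265 [-0.45, -0.22, 0.01] yaw -1.86
-87 9.5 0.1265 [-0.6, -0.26, 0.01] yaw -2.48
-92 9.5 0.1265 [-0.76, -0.29, 0.01] yaw -3.11
```

The disc is turning: the bar line has gone from 125° to 107.5°. I'll keep pushing.

>>> arm_command:
  moves:
    - [0,[-0.15,-0.09,0],[0,0,-0.6]]
    - [0,[-0.3,-0.16,0],[0,0,-1.2]]
    - [0,[-0.45,-0.22,0],[0,0,-1.9]]
    - [0,[-0.6,-0.26,0],[0,0,-2.5]]
    - [0,[-0.6,-0.26,0],[0,0,-2.5]]

```text
time_s: 3.7
tcp_pos: [0.4838, -0.1437, 0.1259]
tcp_rot: [-3.141, -0.0, 1.62]
force: [0.0, 0.4, -0.3]
width: 0.004
gripper_force: 0.0
```

Run:
```python
from m import *
disc("scene")
from way import *
s=manip.sense();print(s["tcp_pos"],s["force"])
for th in [-90,-92,-94,-96,-98,-100]: rel(th,9.5,.125)
```

```text
scene plate [-0.0033  0.0021  0.1163] n 1918
bar 87.56573072304383 107 115
[ 0.48410701 -0.1436583   0.12598575] [ 0.72356682  0.22367539 -0.19599794]
-90 9.5 0.125 [-0.1, -0.03, -0.03] yaw -0.37
-92 9.5 0.125 [-0.17, -0.04, -0.03] yaw -0.62
-94 9.5 0.125 [-0.23, -0.05, -0.03] yaw -0.87
-96 9.5 0.125 [-0.3, -0.05, -0.03] yaw -1.12
-98 9.5 0.125 [-0.36, -0.05, -0.03] yaw -1.37
-100 9.5 0.125 [-0.43, -0.06, -0.03] yaw -1.62
```

The plate is now level at z ≈ 0.117, so the slot has dropped over the lug and the disc sits on the sleeve. I'll back off, lift, set the jaws to straddle the boss and move over the hub.

>>> arm_command:
  moves:
    - [0,[0.3,0,0],[0,0,0]]
    - [0,[0.3,0,0.8],[0,0,0]]
    - [0.47,[0.3,0,1.3],[0,0,0]]
    - [0.47,[0,1.0,1.3],[0,0,1]]
    - [0.47,[-0.41,1.8,1.3],[0,0,2]]

```text
time_s: 4.25
tcp_pos: [0.4729, -0.0891, 0.1653]
tcp_rot: [3.14, 0.001, 1.905]
force: [0.1, -0.1, -0.4]
width: 0.213
gripper_force: 0.0
```

>>> arm_command:
  moves:
    - [0.47,[0,0,0],[0,0,1]]
    - [0.47,[0,0,0],[0,0,2]]
    - [0.47,[0,0,0],[0,0,3]]
    - [0.47,[0,0,0],[0,0,4]]
    - [0.47,[0,0,0],[0,0,5]]

```text
time_s: 4.75
tcp_pos: [0.4727, -0.0895, 0.165]
tcp_rot: [3.141, 0.0, 2.605]
force: [-0.3, -0.4, 0.4]
width: 0.47
gripper_force: 0.0
```

>>> arm_command:
  moves:
    - [0.47,[0,0,0],[0,0,1]]
    - [0.47,[0,0,0],[0,0,2]]
    - [0.47,[0,0,0],[0,0,3]]
    - [0.47,[0,0,0],[0,0,3]]

```text
time_s: 5.15
tcp_pos: [0.4726, -0.0896, 0.165]
tcp_rot: [3.142, 0.0, 3.019]
force: [-0.5, 0.6, -0.3]
width: 0.468
gripper_force: 0.0
```

Run:
```python
from m import *
disc("scene")
from rig import manip
s=manip.sense();c=manip.camera("wrist");print(s["tcp_pos"],s["tcp_rot"],s["force"],s["width"])
cv2.imwrite("pics/w3.png",c["frame"][...,::-1])
W=toworld(wrist(c),s);g=np.hypot(W[...,0]-.4715,W[...,1]+.0895)
m=(g>.017)&(g<.036)&(W[...,2]>.126)&(W[...,2]<.14)&(c["range_z"]>0);print("hub top",np.median(W[m],0),m.sum())
m=(g>.085)&(g<.105)&(abs(W[...,2]-.130)<.004)&(c["range_z"]>0);print("rim",circ(W[m][:,:2]))
```

```text
scene plate [-0.0029  0.0014  0.1162] n 1406
bar 86.74126951950112 121 122
[ 0.47247605 -0.08957834  0.16495995] [3.14149790e+00 3.50102910e-04 3.01394472e+00] [-0.83069618  0.3574203   0.50591396] 0.46596529567032596
hub top [ 0.46248099 -0.08677891  0.13140391] 5208
rim (array([ 0.4731229 , -0.08918912]), np.float64(0.09314101206309887))
```

View pics/w3.png

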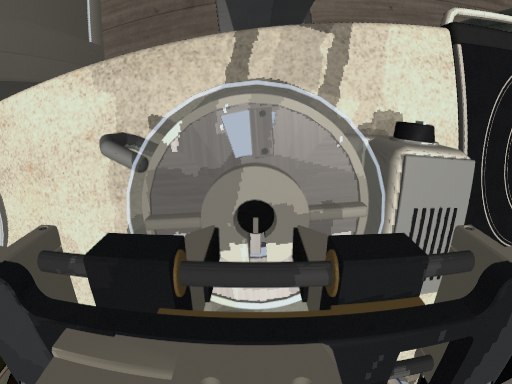

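The wrist view shows the ridge, slot and lug in line at (255,230). The fingertips straddle the boss on either side, over the hub ring. Now I'll press down.

>>> arm_command:
  moves:
    - [0.47,[0,0,-0.6],[0,0,0]]
    - [0.47,[0,0,-1.0],[0,0,0]]
    - [0.47,[0,0,-1.1],[0,0,0]]
    - [0.47,[0,0,-1.17],[0,0,0]]
    - [0.47,[0,0,-1.17],[0,0,0]]

```text
time_s: 5.75
tcp_pos: [0.4721, -0.0897, 0.1301]
tcp_rot: [-3.142, 0.001, 3.015]
force: [0.2, -0.4, 0.5]
width: 0.47
gripper_force: 0.0
```

>>> arm_command:
  moves:
    - [0.47,[0,0,-0.04],[0,0,0]]
    - [0.47,[0,0,-0.08],[0,0,0]]
    - [0.47,[0,0,-0.12],[0,0,0]]
    - [0.47,[0,0,-0.12],[0,0,0]]

```text
time_s: 6.15
tcp_pos: [0.4725, -0.0899, 0.1266]
tcp_rot: [-3.141, 0.002, 3.015]
force: [0.9, -0.2, 4.0]
width: 0.472
gripper_force: 2.1
```

>>> arm_command:
  moves:
    - [0.47,[0,0,-0.04],[0,0,0]]
    - [0.47,[0,0,-0.07],[0,0,0]]
    - [0.47,[0,0,-0.07],[0,0,0]]

```text
time_s: 6.45
tcp_pos: [0.4725, -0.0899, 0.1252]
tcp_rot: [-3.141, 0.002, 3.015]
force: [-0.4, 0.4, 11.4]
width: 0.466
gripper_force: 5.8
```

>>> arm_command:
  moves:
    - [0.47,[0,0,-0.04],[0,0,0]]
    - [0.47,[0,0,-0.07],[0,0,0]]
    - [0.47,[0,0,-0.07],[0,0,0]]

```text
time_s: 6.75
tcp_pos: [0.4726, -0.0899, 0.125]
tcp_rot: [-3.141, 0.003, 3.015]
force: [-7.8, 2.7, 29.3]
width: 0.47
gripper_force: 14.9
```

The disc stopped at hub top z = 0.125 with 29 N, so it's at the seat. I'll lift clear and verify.

>>> arm_command:
  moves:
    - [0.47,[0,0,0.3],[0,0,0]]
    - [0.47,[0,0,1.5],[0,0,0]]
    - [0.47,[0,0,3.0],[0,0,0]]
    - [0.47,[0,0,4.5],[0,0,0]]
    - [0.47,[0,0,4.5],[0,0,0]]

```text
time_s: 7.25
tcp_pos: [0.4743, -0.0906, 0.2625]
tcp_rot: [-3.139, 0.01, 3.015]
force: [0.6, -1.6, -0.4]
width: 0.47
gripper_force: 0.0
```

>>> arm_command:
  moves:
    - [0.47,[-1.0,1.5,0],[0,0,0]]
    - [0.47,[-1.0,3,0],[0,0,0]]
    - [0.47,[-1.0,4.5,0],[0,0,0]]
    - [0.47,[-1.0,6,0],[0,0,0]]
    - [0.47,[-1.0,7,0],[0,0,0]]

```text
time_s: 7.75
tcp_pos: [0.4409, 0.1227, 0.2561]
tcp_rot: [3.141, -0.002, 3.017]
force: [-0.4, 0.2, 0.0]
width: 0.47
gripper_force: 0.0
```

Run:
```python
from m import *
disc("top");disc("scene")
from rig import manip
o=np.zeros((400,800,3),np.uint8)
c=manip.camera("top");o[:360,:400]=cv2.resize(c["frame"][150:240+25,120:245],(400,360))[...,::-1]
c=manip.camera("scene");o[:,400:]=cv2.resize(c["frame"][232:332,202:302],(400,400))[...,::-1]
cv2.imwrite("pics/end.png",o);print(manip.sense()["tcp_pos"],manip.sense()["force"])
```

```text
top plate [-3.500e-03 -1.000e-04  1.124e-01] n 2112
bar 86.60419123992521 119 119
scene plate [ 0.001  -0.0016  0.1102] n 720
bar 85.91191450391123 47 49
[0.44132836 0.12049534 0.25611985] [ 0.1248933  -0.19467959 -0.22873536]
```

View pics/end.png

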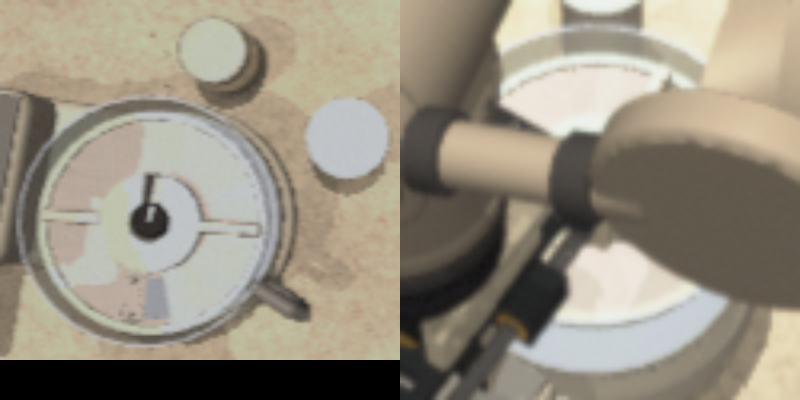

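The disc is level with its plate at about 0.111 m, which is the home height. The slot lines up with the ridge at (150,190), and the jar and pusher haven't moved. The arm is clear, so I'm handing the job in.

```bash
python3 -c "
from rig import manip
print(manip.close_job())"
```

```text
the job is handed in; nothing more can be done
None
```

The disc was pushed round by one finger bar until the slot dropped over the lug, then pressed home; the last check showed it level at seat height with the arm clear, and the job is handed in.

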